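# Set and hold the telescoping length stop of the marking-out bench

## Robot

A 6-joint arm with a two-finger parallel gripper is mounted at the origin on the work surface. World frame = base frame: x ahead of the robot, y to its left, z up, the work surface at z = 0. Lengths are in m, angles in degrees, forces in N, time in s.
With the tool pointing down it reaches from about 0.35 to 0.875 m from the base axis. Payload 4.2 kg.
Tool frame: the origin (TCP) lies at the very end of the fingers, on their centre line; the grasp point (between the pads) lies 19 mm behind it; y points along the fingers, z is the direction in which the jaws open and shut, and the axes are right-handed (so a half turn about y gives the same grasp; the last joint's range is limited). The gripper opens to 87 mm and grips with 3 to 60 N. Pads are 19 mm wide; open, the fingers measure 117 mm over their backs; the gripper's body (75 mm by 190 mm) begins 51 mm behind the grasp point.
Start: joints at [-59.954, 22.042, 0.453, 0, -68.411, -14.817], TCP at [0.164, -0.603, 0.196] pointing down, gripper open.
Joint ranges: [-179.83, 179.83], [-69.29, 118.12], [-61.27, 80.66], [-181.25, 117.63], [-171.15, -9.14], [-177.46, 177.46]. Speed limits (degrees/s): [159.86, 159.86, 180, 180, 180, 180].

## Interface

Orientations are given as a 3x3 rotation matrix whose columns are the frame's x, y, z axes.
In Python, from station import r, eyes gives the robot as it stands.
- The arm moves only by the tool play_rows, never from a script. Its argument "deltas" is one flat list of numbers, 5 for each row, row after row: the closure in counts, from 0 (fully open) to 255 (shut), then the shift along the tool's x, y, z in mm, then the turn about the tool's y in rad. In form: [claw, tx, ty, tz, roll, claw, tx, ty, tz, roll, ...]. A call has exactly 10 rows; each row shifts and turns the commanded pose from where the row before left it, along the tool's axes as they then stand; what a row does not reach is not made up. A row lasts 1/10 s, in which the tool goes at most 50 mm and 8.59 degrees, less where a joint would pass 70% of its speed; a pose out of reach is approached as far as the arm can. A call is refused whole if a number of a shift passes 50 or a number of a turn 0.15, either way. A call with a gripper value outside its range is refused whole. The fingers move at their own pace and stop on an object; the grip force is fixed at half the most. Time passes only in rows, so rows that do not move let the fingers close, or fill a call up. It gives the time, the measured TCP pose, the force and the opening at its end, in the units of the state.
- r.sense(): the state, without advancing time (a new reading comes with each control period).
- eyes.capture(name): name is "scene" or "top" or "wrist"; returns a dict with "img" (420x560x3 uint8, blue, green, red), "vfov" (degrees; the focal length in pixels is half the picture's height over the tangent of half this angle, whatever the lens; pixels are square), "cx", "cy" (the principal point, pixels), "distortion" ([k1, k2, p1, p2, k3] as OpenCV has them; the pictures are not rectified), "R" (3x3) and "t" (3): a world point X has camera coordinates R X + t; the wrist camera has in their place "tool_from_camera" (4x4, takes a point from camera to tool coordinates, whose origin is the TCP and whose axes are the tool frame's). Camera axes: x right, y down, z forward; pixel columns grow to the right and rows downward; lengths in m; the calibration is good to about 2 mm. A picture is of the moment at which its call begins: read the wrist's pose just before it. There is no depth.
- r.finish_job(): hands the job in, once; it reports no verdict.
The state is a dict: "time_s": time; "joints": joint angles; "joint_velocities": joint speeds; "effort": joint torques, N m; "tcp_pos": TCP position; "ee_rot": TCP orientation; "wrist_force": force on the tool from outside, world axes, zero at the start; "moment": the same for the moment, N m; "gripper_width": opening from 0.0 (shut) to 1.0 (fully open).
Only numpy, scipy, OpenCV 4.12 (cv2) and the standard library are available. Lean on these libraries where they do the work, as an engineer would, in place of code of your own. Each camera call takes 0.05 s, during which the arm holds its last target.

## Task

Switch on the grey readout box by pushing its round button fully down and letting it come up again. Then squeeze in the lock button on the side of the length stop's sliding head to free it (do not drag the stop while it is locked), and draw the telescoping arm out until its pointer stands over the one scale mark that runs right across the scale. Finish holding it still there with the lock button squeezed in, so that a colleague can tighten the clamp screw: the spring pulls the arm back, do not let go; leave the other things on the bench where they are.

Things in the scene. Friction and masses are not known exactly. Their poses are not given: they have to be found in the camera images.
- gauge: the length stop, screwed to the bench: plywood foot 12 thick (x -280..200, y -82..48), on its -x half a square steel tube 34 wide, 52 high, out of which the telescoping arm slides level along +x. Origin on the bench surface under the arm's centre line; z up. A black clamp screw on the tube at x -100 is 76 high
- boom (a joint): extension of the telescoping arm, m, 0 = fully in, 0.18 = fully out; starts between 0.005 and 0.06. When unlocked it slides freely (friction about 1 N) against a weak spring that pulls it back in with 2 to 4 N. When locked, a pin in a toothed rack (pitch 6 mm) stops it: it holds any reasonable pull, with up to 1 mm of play
- head (a point): middle of the arm's sliding head, a grey block 40 (x) x 40 (y), from 22 to 78 above the bench; the point is 56 above the bench, level with the lock button. Axes as the length stop's; moves along its x. Grasp here from above, fingers closing along y: one on the lock button, one on the plain opposite face, 20 from the point
- latch (a joint): travel of the lock button, m: 0 = out (arm locked), 0.005 = squeezed fully in. It frees the arm when more than 3 mm in. Spring, 6 N at the start to 9 N fully in; it must be kept in for the arm to stay free and locks again when let go
- latch_top (a point): centre of the lock button's outer face, a round black button, diameter 18, on the -y face of the sliding head; it stands 7 proud of that face when out and 2 when fully in, and moves along the length stop's +y as it is pressed. Head and button together are 47 wide, 42 when squeezed
- pointer (a point): near the tip of the thin dark needle that moves with the head and reaches out over the scale strip, 26 ahead (+x) of the head's middle and 23 above the bench; axes as the length stop's. The needle is 3 wide
- mark (a point): middle of the long black mark (36 x 3) that runs right across the aluminium scale strip on the foot (strip y -72..-36, top 14 above the bench); the other marks, every 10, are 10 long. Axes as the length stop's. The pointer is over it when both have the same x in that frame (joint boom then reads 0.13)
- readout: grey readout box, screwed to the bench, 90 (x) x 120 (y) x 40 high, with a dark display window on its +y half; origin at the centre of its underside, z up
- push (a joint): travel of the readout's push button, m: 0 = up, 0.006 = fully down; a spring brings it back; 1.5 N at the start to 5 N fully down
- push_top (a point): centre of the push button's top face, a round black button, diameter 28, in a steel collar of diameter 44, on the -y half of the readout box; 62 above the bench when up, 10 above the collar; pressed straight down
- castor: bystander, to be left alone: castor wheel lying flat, rubber tyre diameter 120, 32 thick, steel axle stub up to 70 high; origin at the centre of its underside
- ply_disc: bystander, to be left alone: dark plywood disc, diameter 90, 12 thick; origin at the centre of its underside
- hole_saw: bystander, to be left alone: steel hole saw cup, diameter 42, 40 high, pilot drill to 52; origin at the centre of its underside
- angle_iron: bystander, to be left alone: L-shaped steel bar lying flat, legs 220 and 145, 30 wide, 20 high; origin at the middle of the long leg
- driver: bystander, to be left alone: screwdriver lying flat, 200 long, black handle; origin at the centre of its underside
- screw_box: bystander, to be left alone: open cardboard box 100 x 80 x 45; origin at the centre of its underside
- glue: bystander, to be left alone: white glue bottle, diameter 60, 160 high, standing; origin at the centre of its underside
Mind the look-alikes: they are no part of the job. What is shaped like the readout but pink or turquoise is not meant.

How it is judged (in metres and radians):
On the way, in this order (a step that is already met when the one before it is completed fails the run):
1. the readout's push button is fully down (value of joint push above 0.005 m), for 0.05 s.
2. the push button has come up again, nothing on it (value of joint push below 0.001 m and contact force between each of the arm, the fingers and readout below 0.2 N), for 0.1 s.
3. the lock button is squeezed in by the fingers before the arm is drawn out (value of joint latch above 0.0035 m and value of joint boom below 0.08 m and contact force between the fingers and gauge above 3 N), for 0.1 s.
At the end, for the whole second after the job is handed in: The pointer is within 3 mm of the mark that runs right across the scale, along the scale; the arm is still (under 10 mm/s); the lock button is squeezed in by more than 3.5 of its 5 mm; the fingers press on the stop with more than 3 N; the readout's push button is up (x of pointer in the frame of mark between -0.003 and 0.003 m and velocity of joint boom between -0.01 and 0.01 m/s and value of joint latch above 0.0035 m and contact force between the fingers and gauge above 3 N and value of joint push below 0.001 m); the arm keeps its last pose, push and grip.
It fails at once if the arm is dragged out while locked (faster than 40 mm/s with the lock button in by less than 1 mm) (velocity of joint boom above 0.04 m/s and value of joint latch below 0.001 m).
It fails at once if a bystander is shifted by more than 30 mm (distance of any of castor, ply_disc, hole_saw, angle_iron, driver, screw_box, glue from where it was at the start of the episode above 0.03 m).
It also fails if it takes over 51 s, if anything falls off the work surface, if the arm or the gripper's body presses on something with over 40 N, if the wrist force passes 120 N, or if a joint passes its speed limit or range.

## Working session

There is one attempt and no reset: what is moved stays moved. The work goes in short steps, Python scripts to look and compute and a tool call to move; the robot and the scene stay as the last step left them, time stands still between calls to the robot, and variables do not carry over. Pictures are saved under pics/ and viewed, and the job is handed in when it is done.

Besides the shell and the picture viewer there is one more tool, called as a command line: name --argument value ..., lists and objects as JSON in quotes. play_rows: Moves the arm, as the interface text tells. Its arguments: {"type":"object","properties":{"deltas":{"type":"array","items":{"type":"number"}}},"required":["deltas"]}

```bash
mkdir -p pics; ls; python3 - <<'E'
from station import r, eyes
import cv2,numpy as np,pickle
s=r.sense();print(s)
d={}
for n in ["scene","top","wrist"]:
    c=eyes.capture(n);d[n]=c
    cv2.imwrite(f"pics/{n}0.png",c["img"]);print(n,{k:v for k,v in c.items() if k!="img"})
pickle.dump((s,d),open("c0.pkl","wb"))
E
```

```text
pics
{'time_s': 0.0, 'joints': array([-5.99553941e+01,  2.20925446e+01,  3.78135192e-01, -3.02263177e-02,
       -6.84135576e+01, -1.48164556e+01]), 'joint_velocities': array([-0.09426944, -0.00132015,  0.04575809, -0.12975627,  0.12116262,
        0.11522325]), 'effort': array([-6.61949616e-04, -3.90665960e+01,  1.87406123e+01,  4.21975315e+00,
        1.10858108e-02, -1.79115937e-04]), 'tcp_pos': array([ 0.16399736, -0.60238548,  0.19522648]), 'ee_rot': array([[ 9.64938632e-01, -6.93566621e-04, -2.62474676e-01],
       [ 2.62475575e-01,  2.17891155e-03,  9.64936177e-01],
       [-9.73384192e-05, -9.99997386e-01,  2.28456023e-03]]), 'wrist_force': array([ 0.68433262, -0.68657294,  0.11730859]), 'moment': array([-0.03241039, -0.00710501,  0.0343778 ]), 'gripper_width': 1.0010792205861028}
scene {'vfov': 44.11208318119831, 'cx': 283.95726564061954, 'cy': 217.52083026235823, 'distortion': array([-0.18264637,  0.        ,  0.        ,  0.        ,  0.        ]), 'R': array([[ 0.80923845,  0.58737248,  0.01125601],
       [ 0.44666156, -0.60270577, -0.66124065],
       [-0.3816105 ,  0.5
[... 286 characters left out ...]
35, -0.00297496],
       [-0.97805271,  0.02564236, -0.20677368],
       [ 0.20678139, -0.00237963, -0.97838428]]), 't': array([0.02464155, 0.53102131, 1.50146843])}
wrist {'vfov': 66.15782318297273, 'cx': 278.6232286155848, 'cy': 213.33203558873745, 'distortion': array([-0.00104091,  0.        ,  0.        ,  0.        ,  0.        ]), 'tool_from_camera': array([[ 4.17128604e-04,  9.63473495e-01,  2.67803379e-01,
        -7.25045545e-02],
       [-1.10159691e-03, -2.67802797e-01,  9.63473118e-01,
        -1.88050036e-01],
       [ 9.99999306e-01, -6.96903572e-04,  9.49651222e-04,
        -1.62114417e-04],
       [ 0.00000000e+00,  0.00000000e+00,  0.00000000e+00,
         1.00000000e+00]])}
```

View pics/scene0.png

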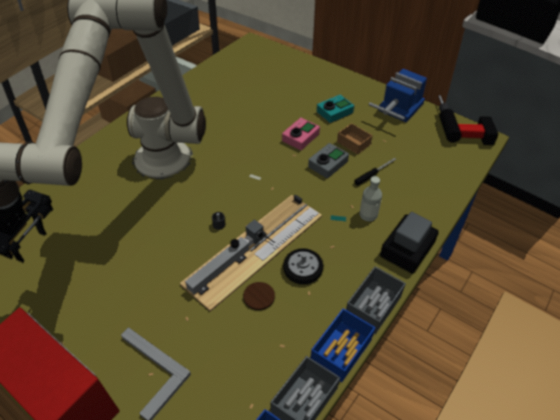

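View pics/top0.png

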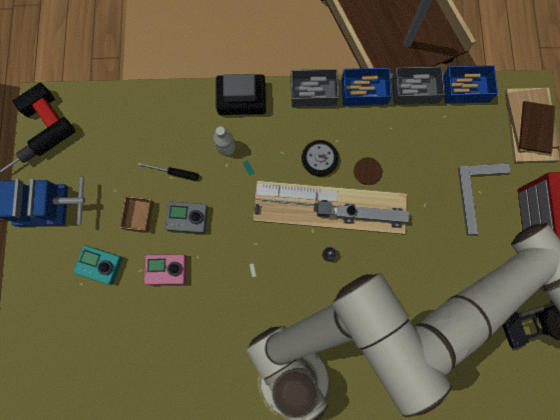

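View pics/wrist0.png

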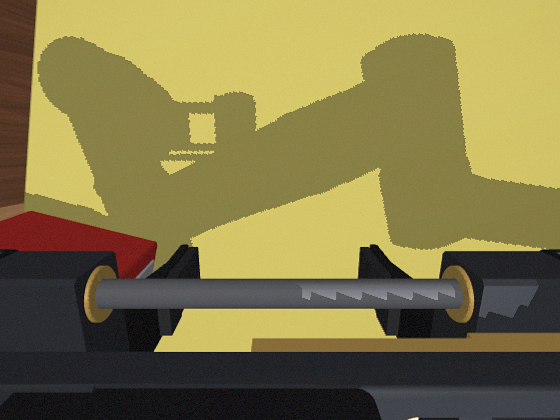

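```bash
cat > h.py <<'E'
import numpy as np,cv2
def K(c):
    h=c["img"].shape[0];f=h/2/np.tan(np.radians(c["vfov"]/2));return np.array([[f,0,c["cx"]],[0,f,c["cy"]],[0,0,1]])
def ray(c,uv,R=None,t=None):
    p=cv2.undistortPoints(np.array([[uv]],float),K(c),c["distortion"])[0,0]
    R=c["R"] if R is None else R; t=c["t"] if t is None else t
    return -R.T@t, R.T@np.array([p[0],p[1],1])
def onz(c,uv,z,R=None,t=None):
    o,d=ray(c,uv,R,t);return o+d*(z-o[2])/d[2]
def proj(c,X,R=None,t=None):
    R=c["R"] if R is None else R; t=c["t"] if t is None else t
    return cv2.projectPoints(np.atleast_2d(np.array(X,float)),cv2.Rodrigues(R)[0],np.array(t,float),K(c),c["distortion"])[0][:,0]
def wristRt(c,s):
    T=np.eye(4);T[:3,:3]=s["ee_rot"];T[:3,3]=s["tcp_pos"]
    M=np.linalg.inv(T@c["tool_from_camera"]);return M[:3,:3],M[:3,3]
E
python3 - <<'E'
import pickle,cv2
s,d=pickle.load(open("c0.pkl","rb"))
i=d["top"]["img"]
cv2.imwrite("pics/topg.png",cv2.resize(i[170:245,245:415],None,fx=4.7,fy=4.7,interpolation=cv2.INTER_CUBIC))
cv2.imwrite("pics/topr.png",cv2.resize(i[190:245,155:220],None,fx=9,fy=9,interpolation=cv2.INTER_CUBIC))
E
```

```text
(no output)
```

View pics/topg.png

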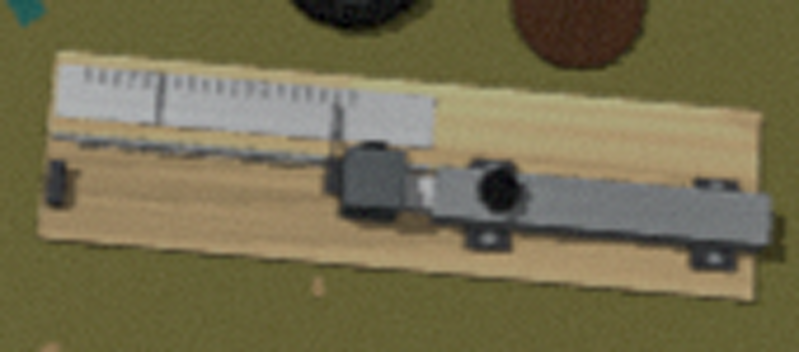

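View pics/topr.png

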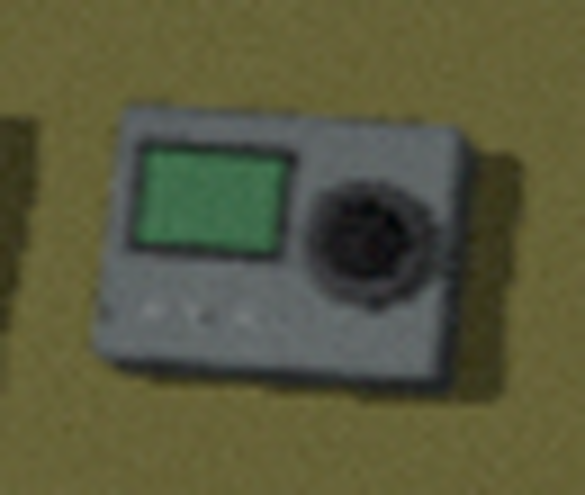

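```bash
python3 - <<'E'
import pickle,numpy as np
from h import *
s,d=pickle.load(open("c0.pkl","rb"));c=d["top"]
px=lambda x,y:(245+(x+.5)/4.7-.5,170+(y+.5)/4.7-.5)
cr=[(60,52),(760,112),(752,300),(40,238)]
G=np.array([(200,-82),(-280,-82),(-280,48),(200,48)])/1e3
W=np.array([onz(c,px(*p),.012)[:2] for p in cr])
a=G-G.mean(0);b=W-W.mean(0)
th=np.arctan2((a[:,0]*b[:,1]-a[:,1]*b[:,0]).sum(),(a*b).sum())
Rg=np.array([[np.cos(th),-np.sin(th)],[np.sin(th),np.cos(th)]])
o=W.mean(0)-Rg@G.mean(0);print("gauge",np.degrees(th),o);print((W-(G@Rg.T+o))*1e3)
for n,p,z in [("mark",(160,98),.014),("needle",(338,120),.023),("headtopcentre",(373,178),.078)]:
    w=onz(c,px(*p),z)[:2];print(n,w,(Rg.T@(w-o))*1e3)
q=lambda x,y:(155+(x+.5)/9-.5,190+(y+.5)/9-.5)
print("push",onz(c,q(367,238),.062),onz(c,q(370,246),.052))
tl=[(125,105),(465,130),(440,378),(98,350)]
for p in tl: print(onz(c,q(*p),.04))
E
```

```text
gauge 83.4451931701774 [ 0.50722219 -0.08691267]
[[-0.91155218 -2.28170736]
 [-0.37220361  2.09406441]
 [ 0.95049825  2.1487926 ]
 [ 0.33325753 -1.96114966]]
mark [0.57624054 0.03286235] [126.87075129 -54.89443533]
needle [ 0.55584401 -0.08627847] [  6.18040827 -48.2315825 ]
headtopcentre [ 0.50477085 -0.10377734] [-17.03425903   0.51015887]
push [0.49170207 0.2881711  0.062     ] [0.49076241 0.28891937 0.052     ]
[0.54476378 0.37647902 0.04      ]
[0.5328434  0.25869132 0.04      ]
[0.44653036 0.26663497 0.04      ]
[0.45923588 0.38380848 0.04      ]
```

```bash
cat > plan.py <<'E'
import numpy as np
def plan(R0,dW,roll,n=10):
    a=0;out=[]
    x=R0[:,0];z=R0[:,2];y=R0[:,1]
    R=R0.copy()
    for i in range(n):
        d=R.T@(np.array(dW)/n)*1e3
        out.append([*np.round(d,1),roll])
        c,s=np.cos(roll),np.sin(roll)
        R=R@np.array([[c,0,s],[0,1,0],[-s,0,c]])
    return out,R
E
python3 - <<'E'
import pickle
from h import *; from plan import *
s,d=pickle.load(open("c0.pkl","rb"));c=d["top"]
for n,p,z in [("glue top",(221,131),.16),("glue base",(228,150),.0),("glue b scene",None,0),("castor",(320,157),.032),("holesaw",(330,254),.05),("screwbox",(137,214),.04)]:
    if p: print(n,onz(c,p,z))
print(onz(d["scene"],(371,213),0))
o,R=plan(s["ee_rot"],[.256,.402,.01],-.119)
for r in o: print(r)
print(R)
E
```

```text
glue top [0.7270073 0.1975112 0.16     ]
glue base [0.71940755 0.19521104 0.        ]
castor [ 0.67798015 -0.101522    0.032     ]
holesaw [ 0.36649255 -0.11832342  0.05      ]
screwbox [0.50680582 0.47314185 0.04      ]
[0.73343616 0.21656444 0.        ]
[np.float64(35.3), np.float64(-0.9), np.float64(32.1), -0.119]
[np.float64(38.8), np.float64(-0.9), np.float64(27.7), -0.119]
[np.float64(41.8), np.float64(-0.9), np.float64(22.9), -0.119]
[np.float64(44.2), np.float64(-0.9), np.float64(17.7), -0.119]
[np.float64(46.0), np.float64(-0.9), np.float64(12.4), -0.119]
[np.float64(47.2), np.float64(-0.9), np.float64(6.8), -0.119]
[np.float64(47.6), np.float64(-0.9), np.float64(1.2), -0.119]
[np.float64(47.4), np.float64(-0.9), np.float64(-4.5), -0.119]
[np.float64(46.6), np.float64(-0.9), np.float64(-10.1), -0.119]
[np.float64(45.0), np.float64(-0.9), np.float64(-15.6), -0.119]
[[ 1.14955625e-01 -6.93566621e-04 -9.93370386e-01]
 [ 9.93368440e-01  2.17891155e-03  1.14953878e-01]
 [ 2.08473804e-03 -9.99997386e-01  9.39445330e-04]]
```

play_rows --deltas '[255,35,-1,32,-0.119,255,39,-1,28,-0.119,255,42,-1,23,-0.119,255,44,-1,18,-0.119,255,46,-1,12,-0.119,255,47,-1,7,-0.119,255,47.5,-1,1,-0.119,255,47,-1,-4.5,-0.119,255,46.5,-1,-10,-0.119,255,45,-1,-15.5,-0.119]'

```text
time_s: 1.15
tcp_pos: [0.4197, -0.1995, 0.2065]
ee_rot: [[0.11, 0.0, -0.994], [0.994, 0.0, 0.11], [0.0, -1.0, -0.0]]
wrist_force: [1.3, 0.4, 0.1]
gripper_width: 0.171
```

play_rows --deltas '[255,40,0,-3,0,255,40,0,-3,0,255,40,0,-3,0,255,40,0,-3,0,255,40,4,-3,0,255,40,6,-2,0,255,40,10,-2,0,255,40,10,-2,0,255,40,10,-2,0,255,40,0,-2,0]'

```text
time_s: 2.15
tcp_pos: [0.4888, 0.1942, 0.1646]
ee_rot: [[0.115, -0.003, -0.993], [0.993, -0.002, 0.115], [-0.002, -1.0, 0.003]]
wrist_force: [0.3, 0.1, 0.3]
gripper_width: 0.001
```

```bash
cat > snap.py <<'E'
import sys,pickle,cv2
from station import r,eyes
n=sys.argv[1]
s=r.sense();c=eyes.capture("wrist");cv2.imwrite(f"pics/{n}.png",c["img"]);pickle.dump((s,c),open(n+".pkl","wb"))
print(s["tcp_pos"],s["wrist_force"],s["gripper_width"],s["time_s"])
E
python3 snap.py w1
```

```text
[0.48880354 0.19420124 0.16463688] [0.27002001 0.12436489 0.34370333] 0.001199814013578586 2.15
```

View pics/w1.png

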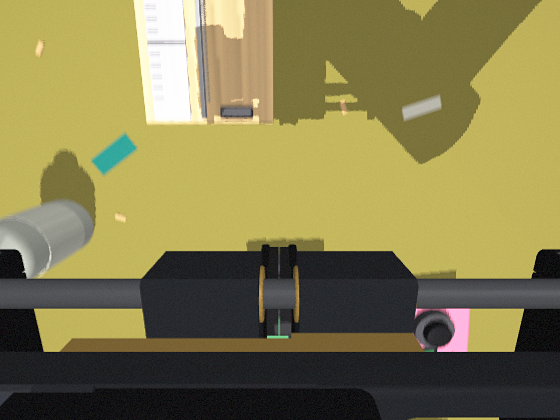

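play_rows --deltas '[255,20,0,2,0,255,20,0,2,0,255,20,0,1,0,255,20,5,1,0,255,14,15,2,0,255,0,20,0,0,255,0,20,0,0,255,0,18,0,0,255,0,12,0,0,255,0,0,0,0]'

```text
time_s: 3.2
tcp_pos: [0.4914, 0.2864, 0.0737]
ee_rot: [[0.115, -0.004, -0.993], [0.993, -0.003, 0.115], [-0.004, -1.0, 0.004]]
wrist_force: [-0.0, 0.2, 0.3]
gripper_width: 0.006
```

```bash
python3 - <<'E'
from station import r,eyes
import cv2
s=r.sense();print(s["tcp_pos"],s["wrist_force"])
for n in("scene","top"):
    i=eyes.capture(n)["img"]
    i=i[90:190,260:420] if n=="scene" else i[170:270,130:250]
    cv2.imwrite(f"pics/p_{n}.png",cv2.resize(i,None,fx=5,fy=5,interpolation=cv2.INTER_CUBIC))
E
```

```text
[0.49144489 0.28642028 0.07370225] [-0.03360838  0.21100601  0.30226009]
```

View pics/p_scene.png

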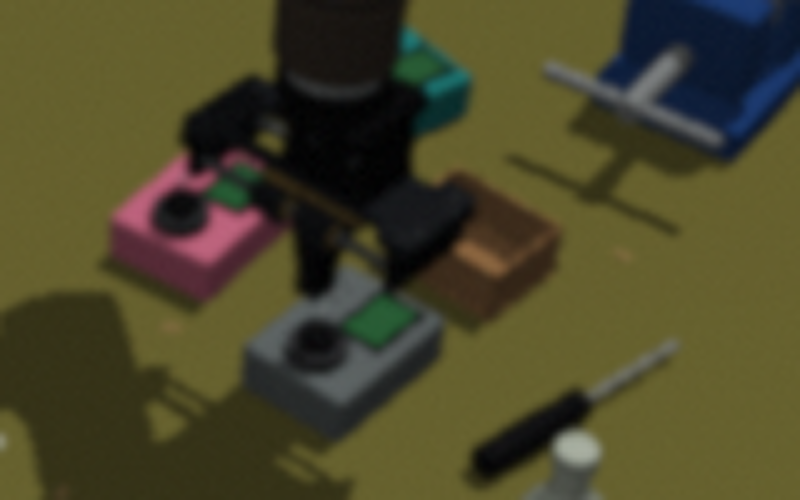

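View pics/p_top.png

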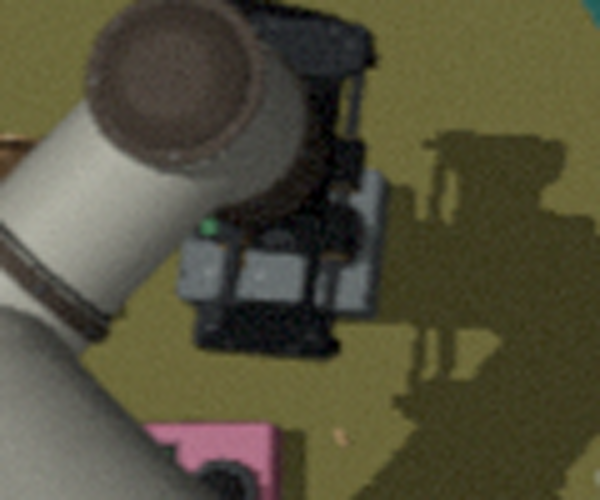

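```bash
python3 - <<'E'
import pickle
from h import *
s,d=pickle.load(open("c0.pkl","rb"));c=d["scene"]
f=lambda X:(proj(c,X)[0]-[260,90])*5+2
print(f([.4914,.2864,.0737]),f([.4912,.2885,.062]))
# button from scene
for p,z in [((317,335),.062),((320,350),.052),((317,290),.0737)]:
    u=((p[0]-2)/5+260,(p[1]-2)/5+90);print(onz(c,u,z))
E
```

```text
[311.42917965 323.99743829] [311.76801589 335.10949327]
[0.49399476 0.29074301 0.062     ]
[0.49842669 0.28888361 0.052     ]
[0.47530201 0.31815255 0.0737    ]
```

```bash
python3 - <<'E'
from station import r,eyes
import cv2
i=eyes.capture("scene")["img"][135:185,300:360]
cv2.imwrite(f"pics/p2.png",cv2.resize(cv2.convertScaleAbs(i,alpha=1.8,beta=20),None,fx=12,fy=12,interpolation=cv2.INTER_NEAREST))
E
```

```text
(no output)
```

View pics/p2.png

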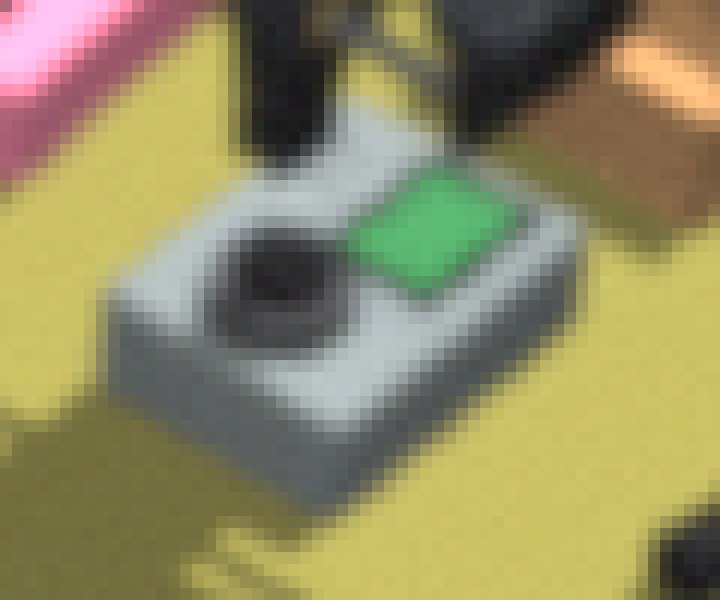

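```bash
python3 snap.py w2; python3 - <<'E'
import pickle
from h import *
s,c=pickle.load(open("w2.pkl","rb"));R,t=wristRt(c,s)
for dz in (0,.0095,.019,.028): print(dz,proj(c,s["tcp_pos"]+[0,0,dz],R,t))
for x in (-.0095,.0095): print(proj(c,s["tcp_pos"]+s["ee_rot"]@[x,0,0],R,t))
s0,d=pickle.load(open("c0.pkl","rb"));c=d["top"]
print(proj(c,s["tcp_pos"])*5-[650,850])
print(s["tcp_pos"],s["joints"])
E
```

```text
[0.49333001 0.28784684 0.07692281] [ 0.49982588 -0.14183367  0.56980972] 0.006217153572166886 3.35
0 [[279.74586865 245.25424541]]
0.0095 [[279.79191394 251.08690933]]
0.019 [[279.84257427 257.50425886]]
0.028 [[279.89548537 264.20681881]]
[[279.75388286 230.78439541]]
[[279.73805139 259.3601905 ]]
[[322.83447367 222.93025477]]
[0.49333001 0.28784684 0.07692281] [ 4.65212563e+01  2.33230347e+01 -1.64436271e+01  2.50568037e-02
 -5.01631660e+01 -5.31150086e+01]
```

View pics/w2.png

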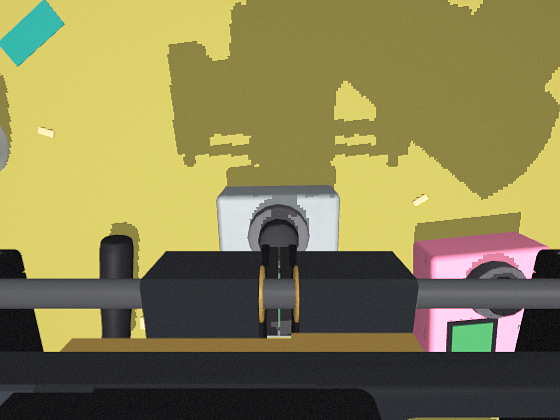

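```bash
python3 - <<'E'
import pickle
from station import r,eyes
from h import *
for i in range(3): 
    s1=r.sense();print(s1["time_s"],s1["tcp_pos"],s1["joints"])
s,c=pickle.load(open("w2.pkl","rb"));R,t=wristRt(c,s)
print(proj(c,[.4912,.2885,.062],R,t),proj(c,[.4912,.2885,.052],R,t))
print("col",onz(c,(279,228),.052,R,t),"near edge box",onz(c,(222,187),.04,R,t),onz(c,(338,187),.04,R,t))
s,c=pickle.load(open("w1.pkl","rb"));R,t=wristRt(c,s)
print("mark",onz(c,(167,42),.014,R,t), onz(c,(274,123),.012,R,t), onz(c,(147,124),.012,R,t))
E
```

```text
3.4 [0.49341991 0.28794069 0.07723149] [ 4.65193656e+01  2.32954133e+01 -1.64343319e+01  2.11440533e-02
 -5.01624356e+01 -5.31129474e+01]
3.4 [0.49341991 0.28794069 0.07723149] [ 4.65193656e+01  2.32954133e+01 -1.64343319e+01  2.11440533e-02
 -5.01624356e+01 -5.31129474e+01]
3.4 [0.49341991 0.28794069 0.07723149] [ 4.65193656e+01  2.32954133e+01 -1.64343319e+01  2.11440533e-02
 -5.01624356e+01 -5.31129474e+01]
[[282.96226686 237.66462449]] [[282.78324918 232.75772784]]
col [0.49342139 0.28472904 0.052     ] near edge box [0.53047368 0.25367792 0.04      ] [0.44885614 0.26311617 0.04      ]
mark [0.57728523 0.03504416 0.014     ] [0.48515486 0.12033947 0.012     ] [0.61365097 0.1064127  0.012     ]
```

play_rows --deltas '[255,0,5,0,0,255,0,5,0,0,255,0,3,0,0,255,0,0,0,0,255,0,0,0,0,255,0,0,0,0,255,0,0,0,0,255,0,0,0,0,255,0,0,0,0,255,0,0,0,0]'

```text
time_s: 4.4
tcp_pos: [0.4928, 0.2874, 0.0634]
ee_rot: [[0.115, 0.0, -0.993], [0.993, 0.0, 0.115], [0.0, -1.0, -0.0]]
wrist_force: [0.2, 0.5, -0.1]
gripper_width: 0.006
```

Reading z 0.0634, no contact yet. I'll press 7 mm in and check the force.

play_rows --deltas '[255,0,2,0,0,255,0,2,0,0,255,0,2,0,0,255,0,1,0,0,255,0,0,0,0,255,0,0,0,0,255,0,0,0,0,255,0,0,0,0,255,0,0,0,0,255,0,0,0,0]'

```text
time_s: 5.4
tcp_pos: [0.4928, 0.2875, 0.0564]
ee_rot: [[0.115, 0.0, -0.993], [0.993, 0.0, 0.115], [0.0, -1.0, -0.0]]
wrist_force: [0.1, 0.8, 1.0]
gripper_width: 0.002
```

```bash
python3 - <<'E'
from station import r,eyes
import cv2
s=r.sense();print(s["tcp_pos"],s["wrist_force"])
i=eyes.capture("scene")["img"][135:185,300:360]
cv2.imwrite(f"pics/p3.png",cv2.resize(cv2.convertScaleAbs(i,alpha=1.8,beta=20),None,fx=12,fy=12,interpolation=cv2.INTER_NEAREST))
E
```

```text
[0.49282813 0.28745692 0.05640345] [0.05766277 0.79595962 1.03043766]
```

View pics/p3.png

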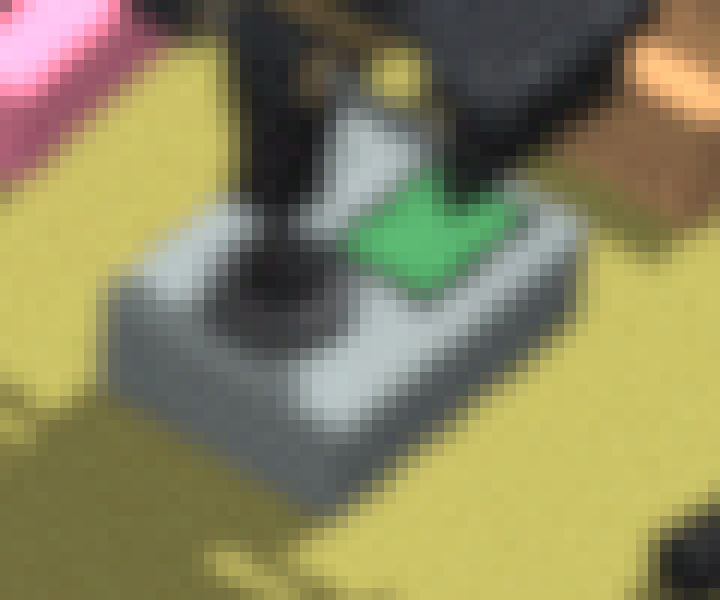

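play_rows --deltas '[255,0,1,0,0,255,0,1,0,0,255,0,1,0,0,255,0,0,0,0,255,0,0,0,0,255,0,0,0,0,255,0,0,0,0,255,0,0,0,0,255,0,0,0,0,255,0,0,0,0]'

```text
time_s: 6.45
tcp_pos: [0.4928, 0.2874, 0.0534]
ee_rot: [[0.115, 0.0, -0.993], [0.993, 0.0, 0.115], [0.0, -1.0, -0.0]]
wrist_force: [-0.4, -0.4, -0.4]
gripper_width: 0.007
```

```bash
python3 snap.py w3
```

```text
[0.49281325 0.28744637 0.05337954] [-0.44858086 -0.37303615 -0.37687749] 0.007211439220080323 6.45
```

View pics/w3.png

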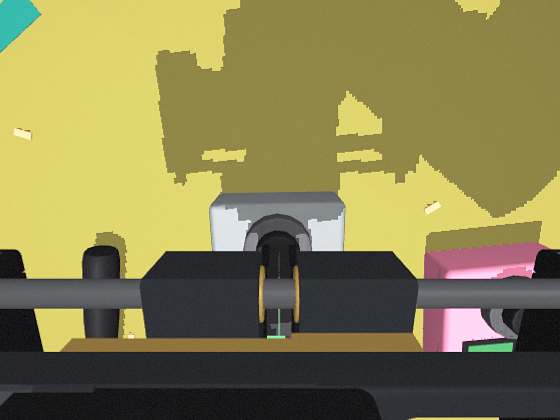

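play_rows --deltas '[255,0,1,0,0,255,0,1,0,0,255,0,1,0,0,255,0,1,0,0,255,0,0,0,0,255,0,0,0,0,255,0,0,0,0,255,0,0,0,0,255,0,0,0,0,255,0,0,0,0]'

```text
time_s: 7.5
tcp_pos: [0.4928, 0.2874, 0.0494]
ee_rot: [[0.115, 0.0, -0.993], [0.993, 0.0, 0.115], [0.0, -1.0, -0.0]]
wrist_force: [-0.1, -0.2, -0.3]
gripper_width: 0.006
```

```bash
python3 - <<'E'
from station import r,eyes
import cv2
from h import *
s=r.sense();print(s["tcp_pos"],s["wrist_force"],s["effort"])
c=eyes.capture("scene");i=c["img"][135:185,300:360]
cv2.imwrite(f"pics/p4.png",cv2.resize(cv2.convertScaleAbs(i,alpha=2.5,beta=10),None,fx=12,fy=12,interpolation=cv2.INTER_NEAREST))
print((proj(c,[s["tcp_pos"],[.4928,.2874,.062],[.4928,.2874,.052]])-[300,135])*12+6)
E
```

```text
[0.49282527 0.28743114 0.04939409] [-0.08929386 -0.15242862 -0.2731654 ] [ 2.92987215e-04 -3.76688826e+01  1.46219131e+01  3.29791524e+00
 -3.93139827e-02 -1.11338241e-05]
[[269.34212068 302.77239939]
 [272.05395276 269.8095256 ]
 [269.79454773 296.00356598]]
```

View pics/p4.png

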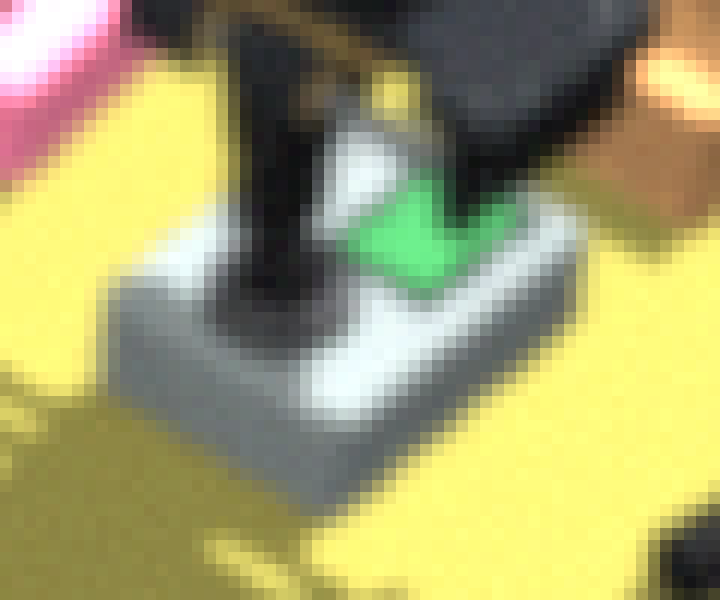

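play_rows --deltas '[255,0,1,0,0,255,0,1,0,0,255,0,1,0,0,255,0,1,0,0,255,0,0,0,0,255,0,0,0,0,255,0,0,0,0,255,0,0,0,0,255,0,0,0,0,255,0,0,0,0]'

```text
time_s: 8.55
tcp_pos: [0.4928, 0.2874, 0.0454]
ee_rot: [[0.115, 0.0, -0.993], [0.993, 0.0, 0.115], [0.0, -1.0, -0.0]]
wrist_force: [-0.6, 0.2, -1.0]
gripper_width: 0.001
```

play_rows --deltas '[255,0,1,0,0,255,0,1,0,0,255,0,1,0,0,255,0,0,0,0,255,0,0,0,0,255,0,0,0,0,255,0,0,0,0,255,0,0,0,0,255,0,0,0,0,255,0,0,0,0]'

```text
time_s: 9.55
tcp_pos: [0.4928, 0.2875, 0.0424]
ee_rot: [[0.115, 0.0, -0.993], [0.993, 0.0, 0.115], [0.0, -1.0, -0.0]]
wrist_force: [0.3, -0.9, -1.0]
gripper_width: 0.003
```

```bash
python3 snap.py w4;python3 - <<'E'
from station import r,eyes
import cv2
from h import *
c=eyes.capture("scene");i=c["img"][135:185,300:360]
cv2.imwrite(f"pics/p5.png",cv2.resize(cv2.convertScaleAbs(i,alpha=2.5,beta=10),None,fx=12,fy=12,interpolation=cv2.INTER_NEAREST))
i=cv2.imread("pics/w4.png")[180:345,190:370]
cv2.imwrite("pics/w4c.png",cv2.resize(cv2.convertScaleAbs(i,alpha=2.5,beta=10),None,fx=4,fy=3.6,interpolation=cv2.INTER_NEAREST))
E
```

```text
[0.49281929 0.28745975 0.04239186] [ 0.2612957  -0.9282545  -0.99596171] 0.0032768360261952044 9.55
```

View pics/p5.png

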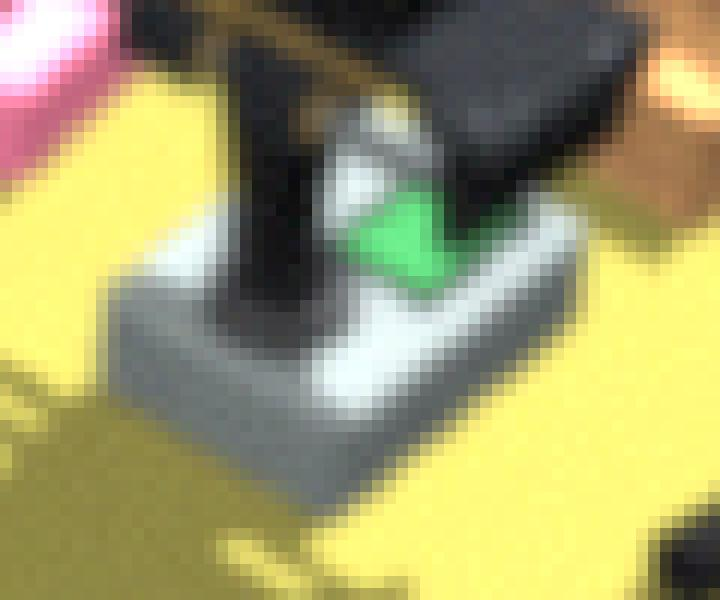

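View pics/w4c.png

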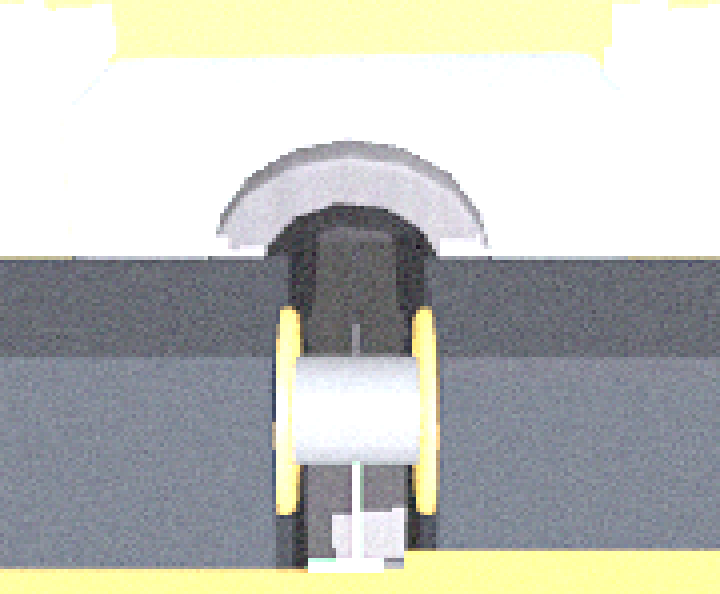

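play_rows --deltas '[255,0,1,0,0,255,0,1,0,0,255,0,1,0,0,255,0,1,0,0,255,0,0,0,0,255,0,0,0,0,255,0,0,0,0,255,0,0,0,0,255,0,0,0,0,255,0,0,0,0]'

```text
time_s: 10.65
tcp_pos: [0.4928, 0.2874, 0.0384]
ee_rot: [[0.115, 0.0, -0.993], [0.993, 0.0, 0.115], [0.0, -1.0, -0.0]]
wrist_force: [-0.0, -0.3, -0.4]
gripper_width: 0.005
```

play_rows --deltas '[255,0,1,0,0,255,0,1,0,0,255,0,1,0,0,255,0,1,0,0,255,0,0,0,0,255,0,0,0,0,255,0,0,0,0,255,0,0,0,0,255,0,0,0,0,255,0,0,0,0]'

```text
time_s: 11.65
tcp_pos: [0.4928, 0.2875, 0.0344]
ee_rot: [[0.115, 0.0, -0.993], [0.993, 0.0, 0.115], [0.0, -1.0, -0.0]]
wrist_force: [-1.2, -0.3, 2.1]
gripper_width: 0.007
```

```bash
python3 snap.py w5;python3 - <<'E'
from station import r,eyes
import cv2
from h import *
print(r.sense()["wrist_force"],r.sense()["moment"])
c=eyes.capture("scene");i=c["img"][135:185,300:360]
cv2.imwrite(f"pics/p5.png",cv2.resize(cv2.convertScaleAbs(i,alpha=2.5,beta=10),None,fx=12,fy=12,interpolation=cv2.INTER_NEAREST))
i=cv2.imread("pics/w5.png")[180:345,190:370]
cv2.imwrite("pics/w5c.png",cv2.resize(cv2.convertScaleAbs(i,alpha=2.5,beta=10),None,fx=4,fy=3.6,interpolation=cv2.INTER_NEAREST))
E
```

```text
[0.49282372 0.28746245 0.03440764] [-1.16037167 -0.28110011  2.08259176] 0.0074321035506425106 11.65
[-0.72463902 -0.72618467  2.81647049] [-0.06977552  0.36376421 -0.01379994]
```

View pics/p5.png

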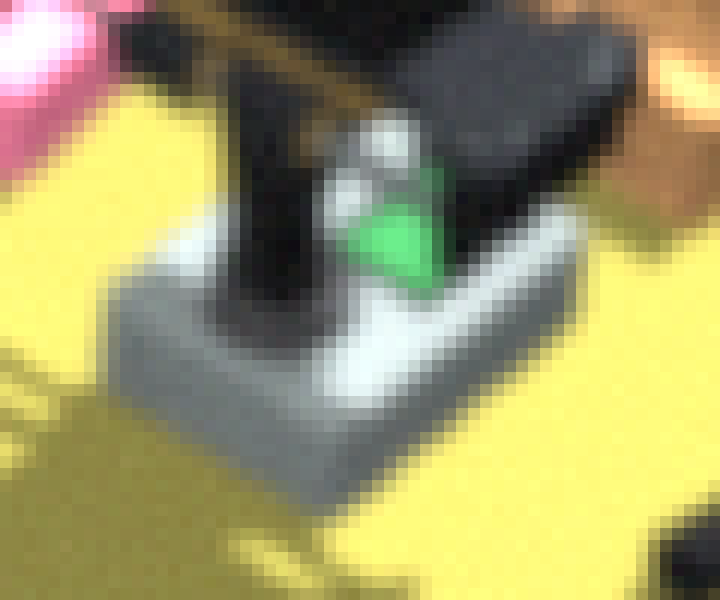

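View pics/w5c.png

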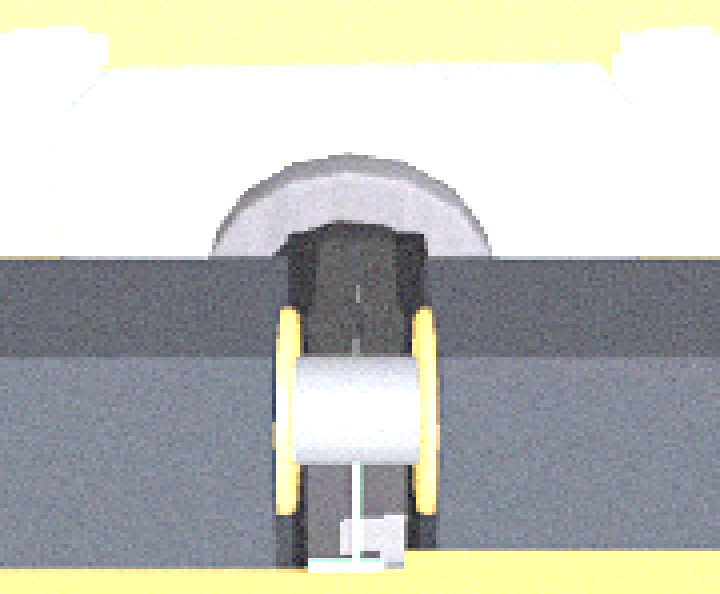

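play_rows --deltas '[255,0,1,0,0,255,0,1,0,0,255,0,1,0,0,255,0,0,0,0,255,0,0,0,0,255,0,0,0,0,255,0,0,0,0,255,0,0,0,0,255,0,0,0,0,255,0,0,0,0]'

```text
time_s: 12.75
tcp_pos: [0.4928, 0.2874, 0.0314]
ee_rot: [[0.115, 0.0, -0.993], [0.993, 0.0, 0.115], [0.0, -1.0, -0.0]]
wrist_force: [-1.3, -0.3, 4.0]
gripper_width: 0.004
```

play_rows --deltas '[255,0,1,0,0,255,0,1,0,0,255,0,0.5,0,0,255,0,0,0,0,255,0,0,0,0,255,0,0,0,0,255,0,0,0,0,255,0,0,0,0,255,0,0,0,0,255,0,0,0,0]'

```text
time_s: 13.75
tcp_pos: [0.4929, 0.2874, 0.0301]
ee_rot: [[0.114, 0.0, -0.993], [0.993, -0.0, 0.114], [0.0, -1.0, -0.0]]
wrist_force: [-3.8, -1.3, 11.8]
gripper_width: 0.006
```

play_rows --deltas '[255,0,-10,0,0,255,0,-40,0,0,255,0,-45,0,0,255,0,-45,0,0,0,0,0,0,-0.1428,0,0,0,0,-0.1428,0,0,0,0,-0.1428,0,0,0,0,-0.1428,0,0,0,0,-0.1428,0,0,0,0,-0.1428]'

```text
time_s: 14.75
tcp_pos: [0.4926, 0.2874, 0.1682]
ee_rot: [[-0.68, -0.001, -0.733], [0.733, -0.0, -0.68], [0.0, -1.0, 0.001]]
wrist_force: [0.5, 0.7, 0.7]
gripper_width: 0.467
```

```bash
python3 - <<'E'
from station import r
from plan import *
s=r.sense();p=s["tcp_pos"];print(p,s["joints"],s["wrist_force"])
tgt=np.array([.508,-.075,.165])
o,R=plan(s["ee_rot"],(tgt-p),-.1428)
for x in o: print(x)
print(R)
E
```

```text
[0.4926368  0.28735607 0.16817308] [ 4.65122420e+01  1.80193675e+01 -9.80655975e+00 -2.72081905e-02
 -6.22122502e+01 -3.67705157e+00] [0.47890775 0.70800618 0.73431119]
[np.float64(-27.6), np.float64(0.3), np.float64(23.5), -0.1428]
[np.float64(-24.0), np.float64(0.3), np.float64(27.2), -0.1428]
[np.float64(-19.9), np.float64(0.3), np.float64(30.3), -0.1428]
[np.float64(-15.4), np.float64(0.3), np.float64(32.9), -0.1428]
[np.float64(-10.5), np.float64(0.3), np.float64(34.7), -0.1428]
[np.float64(-5.5), np.float64(0.3), np.float64(35.9), -0.1428]
[np.float64(-0.3), np.float64(0.3), np.float64(36.3), -0.1428]
[np.float64(4.8), np.float64(0.3), np.float64(35.9), -0.1428]
[np.float64(9.9), np.float64(0.3), np.float64(34.9), -0.1428]
[np.float64(14.8), np.float64(0.3), np.float64(33.1), -0.1428]
[[-8.22730814e-01 -7.63330410e-04  5.68430668e-01]
 [-5.68430701e-01 -1.94278029e-04 -8.22731123e-01]
 [ 7.38449275e-04 -9.99999690e-01 -2.74061919e-04]]
```

play_rows --deltas '[0,-27.5,0,23.5,-0.1428,0,-24,0,27,-0.1428,0,-20,0,30,-0.1428,0,-15.5,0,33,-0.1428,0,-10.5,0,34.5,-0.1428,0,-5.5,0,36,-0.1428,0,0,0,36,-0.1428,0,5,0,36,-0.1428,0,10,0,35,-0.1428,0,15,0,33,-0.1428]'

```text
time_s: 15.75
tcp_pos: [0.5055, -0.076, 0.1684]
ee_rot: [[-0.823, -0.0, 0.569], [-0.569, 0.0, -0.823], [-0.0, -1.0, -0.0]]
wrist_force: [0.6, 0.4, 0.4]
gripper_width: 0.997
```

play_rows --deltas '[0,0,0,0,-0.1428,0,0,0,0,-0.1428,0,0,0,0,-0.1428,0,0,0,0,-0.1428,0,0,0,0,-0.1428,0,0,0,0,-0.1379,0,0,0,0,0,0,0,0,0,0,0,0,0,0,0,0,0,0,0,0]'

```text
time_s: 16.75
tcp_pos: [0.5058, -0.0746, 0.1688]
ee_rot: [[-0.121, -0.0, 0.993], [-0.993, 0.0, -0.121], [-0.0, -1.0, -0.0]]
wrist_force: [-0.7, 0.0, -0.6]
gripper_width: 1.0
```

```bash
python3 snap.py w6; python3 -c "
import pickle;s,c=pickle.load(open('w6.pkl','rb'));print(s['joints'],s['ee_rot'])"
```

```text
[ 0.50575833 -0.07460282  0.1687637 ] [-0.67261707  0.00798727 -0.61402358] 1.0001353999482134 16.75
[ 9.82168315e+00  1.23114343e+01 -1.77160324e+01 -3.40782480e-03
 -5.99751023e+01  1.63240703e+02] [[-1.20818090e-01 -5.29628567e-05  9.92674663e-01]
 [-9.92674664e-01  4.30933965e-05 -1.20818088e-01]
 [-3.63788518e-05 -9.99999998e-01 -5.77813478e-05]]
```

View pics/w6.png

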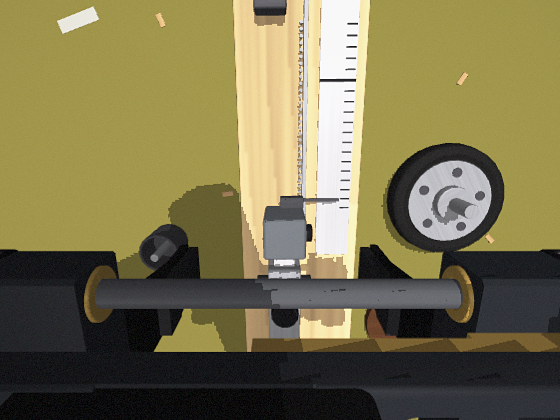

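```bash
python3 - <<'E'
import cv2
i=cv2.imread("pics/w6.png")
cv2.imwrite("pics/w6a.png",cv2.resize(i[190:280,240:360],None,fx=6.5,fy=6.5,interpolation=cv2.INTER_CUBIC))
cv2.imwrite("pics/w6b.png",cv2.resize(i[60:100,300:380],None,fx=9,fy=9,interpolation=cv2.INTER_CUBIC))
E
```

```text
(no output)
```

View pics/w6a.png

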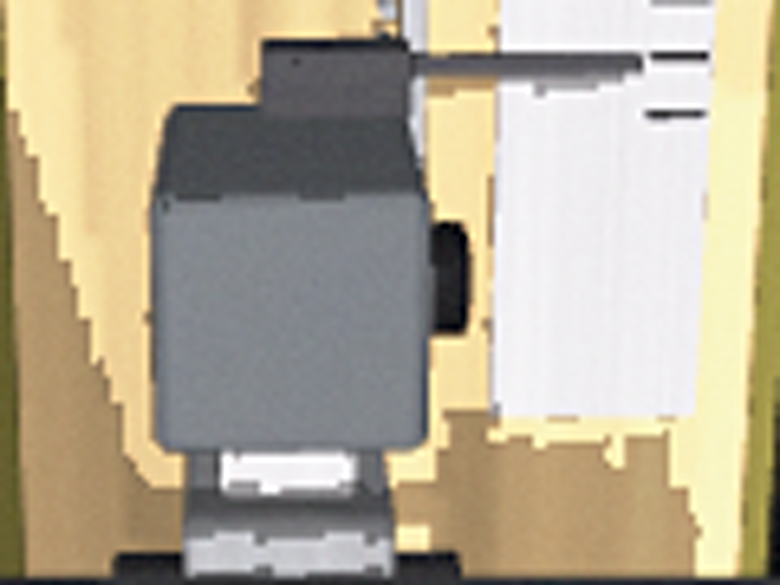

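View pics/w6b.png

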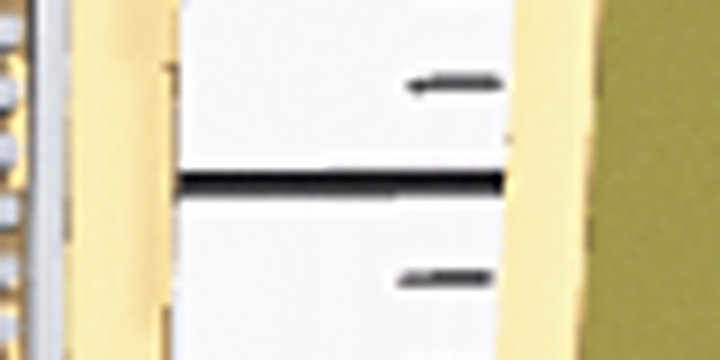

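```bash
python3 - <<'E'
import pickle
from h import *
s,c=pickle.load(open("w6.pkl","rb"));R,t=wristRt(c,s)
a=lambda x,y:(240+(x+.5)/6.5-.5,190+(y+.5)/6.5-.5)
b=lambda x,y:(300+(x+.5)/9-.5,60+(y+.5)/9-.5)
H=np.array([onz(c,a(*p),.078,R,t) for p in [(152,192),(427,192),(427,450),(153,450)]]);print(H,H.mean(0))
n=onz(c,a(600,64),.023,R,t);m=onz(c,b(340,183),.014,R,t);bt=onz(c,a(468,278),.056,R,t)
print("needle",n,"mark",m,"btn",bt)
# strip right edge / left edge direction
p1=onz(c,b(178,183),.014,R,t);p2=onz(c,b(505,183),.014,R,t);print(p1,p2,np.linalg.norm(p2-p1))
l0=onz(c,a(497,415),.014,R,t); 
ax=p1-l0;th=np.arctan2(ax[1],ax[0]);print("axis deg",np.degrees(th))
q=onz(c,(235,3),.012,R,t);
for th in (np.radians(83.445),th):
    g=np.array([np.cos(th),np.sin(th),0]);gy=np.array([-np.sin(th),np.cos(th),0])
    print("needle->mark along", (m-n)@g, "head->mark",(m-H.mean(0))@g, "needle-head",(n-H.mean(0))@g,"tcp-head",(s["tcp_pos"]-H.mean(0))@g,(s["tcp_pos"]-H.mean(0))@gy, "btn-head",(bt-H.mean(0))@gy,"mark-head y",(m-H.mean(0))@gy)
E
```

```text
[[ 0.49119373 -0.08214326  0.078     ]
 [ 0.52906847 -0.08676223  0.078     ]
 [ 0.52522935 -0.12523533  0.078     ]
 [ 0.48615183 -0.12047276  0.078     ]] [ 0.50791084 -0.10365339  0.078     ]
needle [ 0.56197784 -0.08523657  0.023     ] mark [0.57799585 0.03295707 0.014     ] btn [ 0.5349605  -0.10773105  0.056     ]
[0.56030838 0.03511637 0.014     ] [0.59601088 0.0307586  0.014     ] 0.0359674598665514
axis deg 83.79766560924712
needle->mark along 0.11924954577995353 head->mark 0.14371809239974043 needle-head 0.024468546619786886 tcp-head 0.028614940483724493 0.005454765919872831 btn-head -0.0273383247384087 mark-head y -0.05403181430155076
needle->mark along 0.1192323872576512 head->mark 0.1433827967139247 needle-head 0.02415040945627352 tcp-head 0.028647973262358708 0.005278533706142415 btn-head -0.027331878893661173 mark-head y -0.0549153953480345
```

play_rows --deltas '[0,10,0,2,0,0,10,10,2,0,0,8.6,15,2.4,0,0,0,20,0,0,0,0,20,0,0,0,0,20,0,0,0,0,15,0,0,0,0,8,0,0,0,0,0,0,0,0,0,0,0,0]'

```text
time_s: 17.8
tcp_pos: [0.509, -0.1042, 0.0611]
ee_rot: [[-0.12, 0.0, 0.993], [-0.993, -0.0, -0.12], [0.0, -1.0, 0.0]]
wrist_force: [0.2, 0.1, -0.4]
gripper_width: 0.997
```

```bash
python3 snap.py w7; python3 - <<'E'
from station import eyes
import cv2
i=eyes.capture("scene")["img"][170:310,170:330]
cv2.imwrite("pics/s7.png",cv2.resize(cv2.convertScaleAbs(i,alpha=1.8,beta=10),None,fx=4.5,fy=4.2,interpolation=cv2.INTER_CUBIC))
E
```

```text
[ 0.5090406  -0.10415208  0.06107701] [ 0.19269907  0.11983019 -0.40879342] 0.9973686640681461 17.8
```

View pics/w7.png

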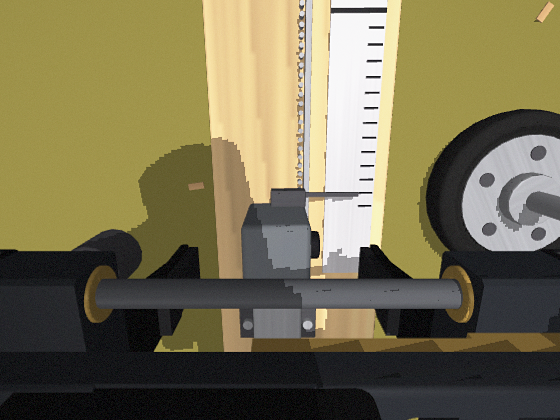

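View pics/s7.png

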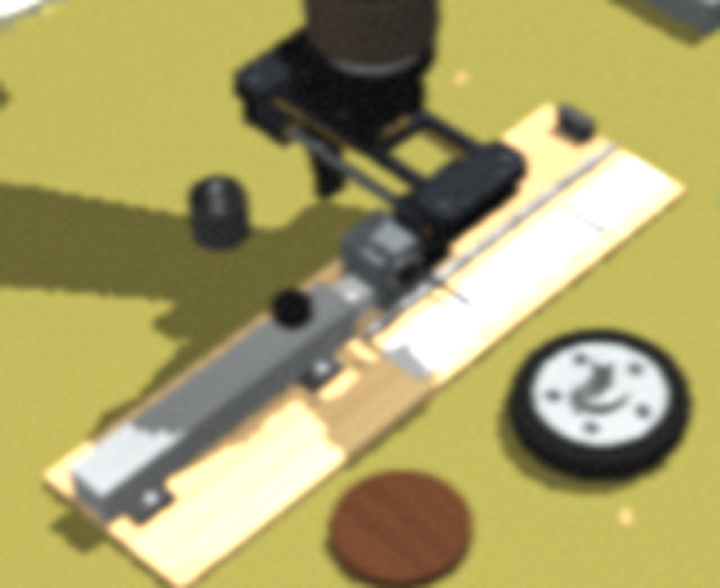

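play_rows --deltas '[0,0,10,0,0,0,0,10,0,0,0,0,10,0,0,0,0,5,0,0,0,0,5,0,0,0,0,0,0,0,0,0,0,0,0,0,0,0,0,0,0,0,0,0,0,0,0,0,0,0]'

```text
time_s: 18.9
tcp_pos: [0.5089, -0.1038, 0.0211]
ee_rot: [[-0.12, 0.001, 0.993], [-0.993, 0.0, -0.12], [-0.0, -1.0, 0.001]]
wrist_force: [-0.3, 0.6, 0.0]
gripper_width: 0.998
```

```bash
python3 snap.py w8; python3 - <<'E'
from station import eyes
import cv2
i=eyes.capture("scene")["img"][170:310,170:330]
cv2.imwrite("pics/s8.png",cv2.resize(cv2.convertScaleAbs(i,alpha=1.8,beta=10),None,fx=4.5,fy=4.2,interpolation=cv2.INTER_CUBIC))
E
```

```text
[ 0.50886769 -0.10375332  0.0211274 ] [-0.31576612  0.58736541  0.02467388] 0.9978991069102224 18.9
```

View pics/w8.png

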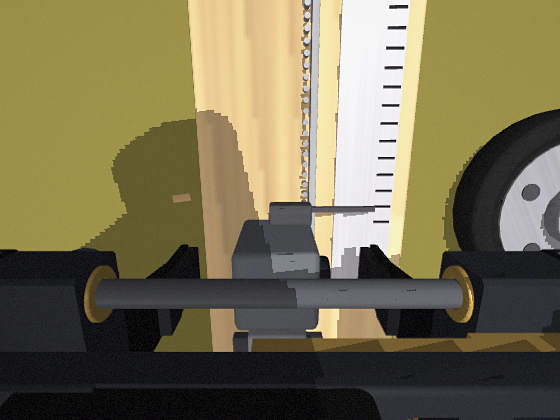

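View pics/s8.png

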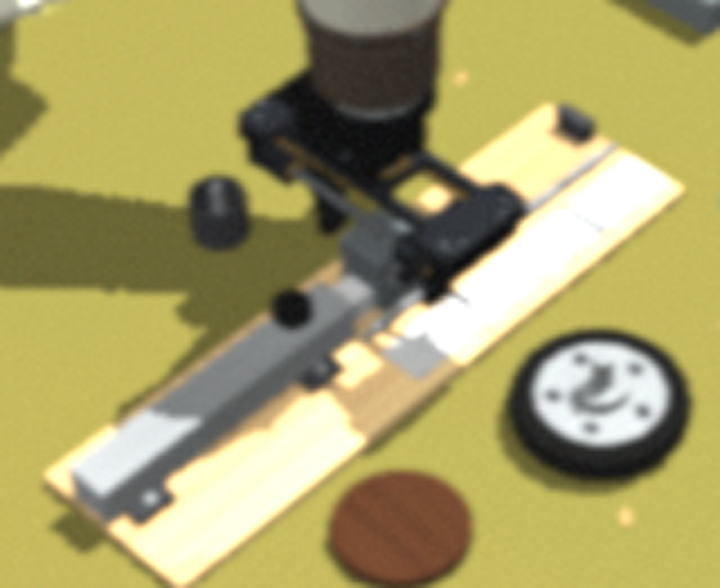

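play_rows --deltas '[0,0,4,0,0,0,0,4,0,0,0,0,0,0,0,255,0,0,0,0,255,0,0,0,0,255,0,0,0,0,255,0,0,0,0,255,0,0,0,0,255,0,0,0,0,255,0,0,0,0]'

```text
time_s: 20.0
tcp_pos: [0.5085, -0.104, 0.0131]
ee_rot: [[-0.119, -0.001, 0.993], [-0.993, -0.0, -0.119], [0.0, -1.0, -0.001]]
wrist_force: [-1.3, -1.3, 2.9]
gripper_width: 0.48
```

```bash
python3 snap.py w9; python3 - <<'E'
from station import r,eyes
print(r.sense()["gripper_width"]*87, r.sense()["wrist_force"])
import cv2
i=eyes.capture("scene")["img"][170:310,170:330]
cv2.imwrite("pics/s9.png",cv2.resize(cv2.convertScaleAbs(i,alpha=1.8,beta=10),None,fx=4.5,fy=4.2,interpolation=cv2.INTER_CUBIC))
E
```

```text
[ 0.50850858 -0.10400613  0.01311376] [-1.34971119 -1.32468117  2.939682  ] 0.4797544156845607 20.0
41.750419243403286 [-0.79546647 -1.34096295  1.70369417]
```

View pics/w9.png

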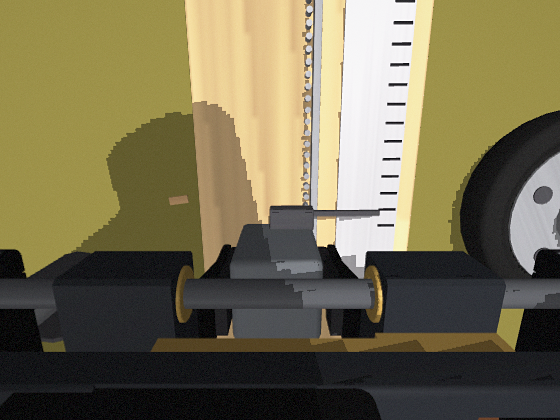

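View pics/s9.png

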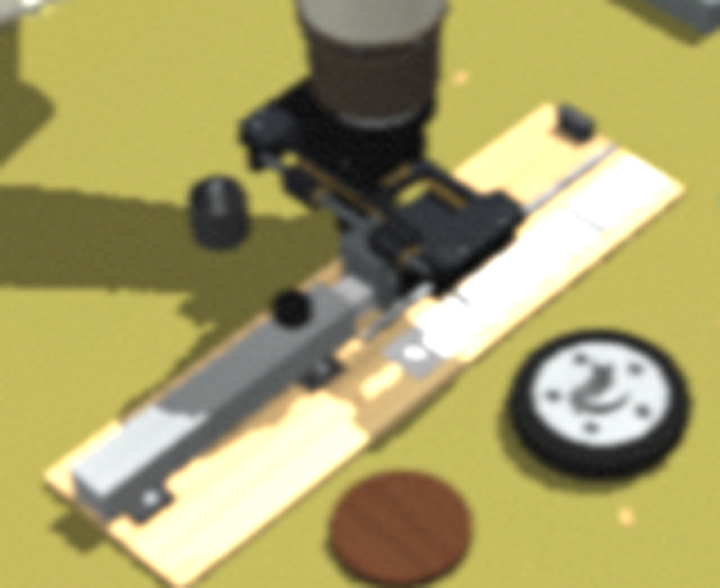

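play_rows --deltas '[255,-1,0,0,0,255,-1,0,0,0,255,-1,0,0,0,255,-1,0,0,0,255,-2,0,0,0,255,-2,0,0,0,255,-2,0,0,0,255,0,0,0,0,255,0,0,0,0,255,0,0,0,0]'

```text
time_s: 21.1
tcp_pos: [0.5097, -0.0937, 0.0131]
ee_rot: [[-0.119, -0.0, 0.993], [-0.993, 0.0, -0.119], [0.0, -1.0, -0.0]]
wrist_force: [-2.0, -1.0, 5.3]
gripper_width: 0.48
```

```bash
python3 snap.py w10; python3 -c "
import cv2;i=cv2.imread('pics/w10.png');cv2.imwrite('pics/w10c.png',cv2.resize(i[180:290,200:420],None,fx=3.6,fy=3.6))"
```

```text
[ 0.50970158 -0.09369914  0.01312824] [-1.99465802 -1.03062169  5.28993951] 0.4801306419402116 21.1
```

View pics/w10c.png

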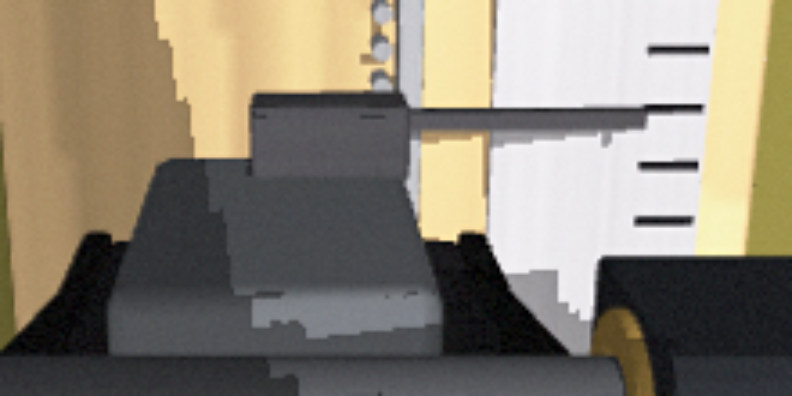

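play_rows --deltas '[255,-4,0,0,0,255,-10,0,0,0,255,-14,0,0,0,255,-16,0,0,0,255,-16,0,0,0,255,-16,0,0,0,255,-14,0,0,0,255,-10,0,0,0,255,-4,0,0,0,255,0,0,0,0]'

```text
time_s: 22.15
tcp_pos: [0.5215, 0.0098, 0.0131]
ee_rot: [[-0.119, -0.002, 0.993], [-0.993, -0.0, -0.119], [0.001, -1.0, -0.002]]
wrist_force: [-2.9, -2.1, 7.3]
gripper_width: 0.482
```

```bash
python3 snap.py w11; python3 -c "
import cv2;i=cv2.imread('pics/w11.png');cv2.imwrite('pics/w11c.png',cv2.resize(i[180:290,200:420],None,fx=3.6,fy=3.6))"
```

```text
[0.52150769 0.00984467 0.01309504] [-2.91540905 -2.0636854   7.29160471] 0.4815659578397542 22.15
```

View pics/w11c.png

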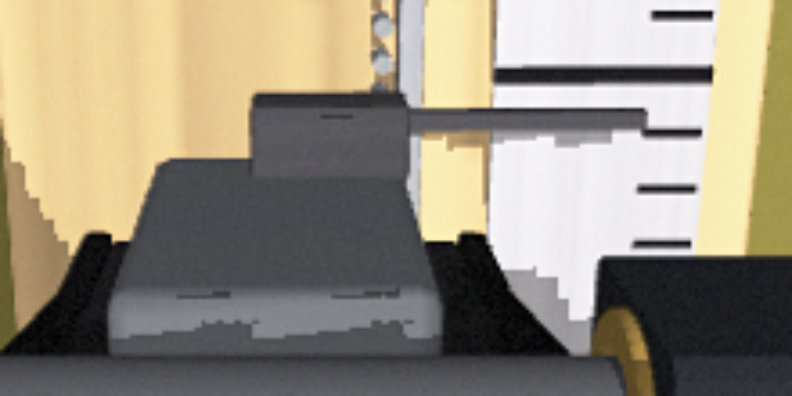

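```bash
cat > m.py <<'E'
import pickle,sys
from h import *
s,c=pickle.load(open(sys.argv[1]+".pkl","rb"));R,t=wristRt(c,s)
a=lambda x,y:(200+(x+.5)/3.6-.5,180+(y+.5)/3.6-.5)
g=-s["ee_rot"][:,0]
u,vm=600,float(sys.argv[2]);m=onz(c,a(u,vm),.014,R,t)
for v in sys.argv[3:]:
    for z in (.0215,.023,.0245):
        n=onz(c,a(u,float(v)),z,R,t);print(v,z,"to go mm",(m-n)@g*1e3, "needle-tcp",(n-s["tcp_pos"])@g*1e3)
E
python3 m.py w11 75 109 113 119 128
```

```text
109 0.0215 to go mm 3.8262761297672823 needle-tcp 25.688117885181075
109 0.023 to go mm 3.4277630177852982 needle-tcp 26.086630997163056
109 0.0245 to go mm 3.0292499058033147 needle-tcp 26.485144109145043
113 0.0215 to go mm 4.489361906253689 needle-tcp 25.025032108694667
113 0.023 to go mm 4.085310983182227 needle-tcp 25.42908303176613
113 0.0245 to go mm 3.6812600601107426 needle-tcp 25.833133954837614
119 0.0215 to go mm 5.4863668700123025 needle-tcp 24.028027144936058
119 0.023 to go mm 5.073989384465279 needle-tcp 24.440404630483076
119 0.0245 to go mm 4.661611898918243 needle-tcp 24.852782116030113
128 0.0215 to go mm 6.987245642368735 needle-tcp 22.527148372579624
128 0.023 to go mm 6.562333454066427 needle-tcp 22.95206056088193
128 0.0245 to go mm 6.137421265764098 needle-tcp 23.376972749184258
```

play_rows --deltas '[255,-1.5,0,0,0,255,-1.5,0,0,0,255,-1.5,0,0,0,255,0,0,0,0,255,0,0,0,0,255,0,0,0,0,255,0,0,0,0,255,0,0,0,0,255,0,0,0,0,255,0,0,0,0]'

```text
time_s: 23.2
tcp_pos: [0.5219, 0.0136, 0.0131]
ee_rot: [[-0.119, -0.002, 0.993], [-0.993, -0.001, -0.119], [0.001, -1.0, -0.002]]
wrist_force: [-3.3, -3.9, 5.9]
gripper_width: 0.479
```

```bash
python3 snap.py w12; python3 - <<'E'
import cv2;i=cv2.imread('pics/w12.png');cv2.imwrite('pics/w12c.png',cv2.resize(i[180:290,200:420],None,fx=3.6,fy=3.6))
cv2.imwrite('pics/w12d.png',cv2.resize(i[190:230,330:410],None,fx=10,fy=10,interpolation=cv2.INTER_NEAREST))
from station import eyes
for n in("scene","top"):
    i=eyes.capture(n)["img"];i=i[190:270,240:330] if n=="scene" else i[170:230,250:340]
    cv2.imwrite(f"pics/f_{n}.png",cv2.resize(i,None,fx=7,fy=7,interpolation=cv2.INTER_CUBIC))
E
```

```text
[0.52192219 0.01363946 0.01309524] [-3.27175527 -3.85152694  5.92090032] 0.47922081821081386 23.2
```

View pics/w12d.png

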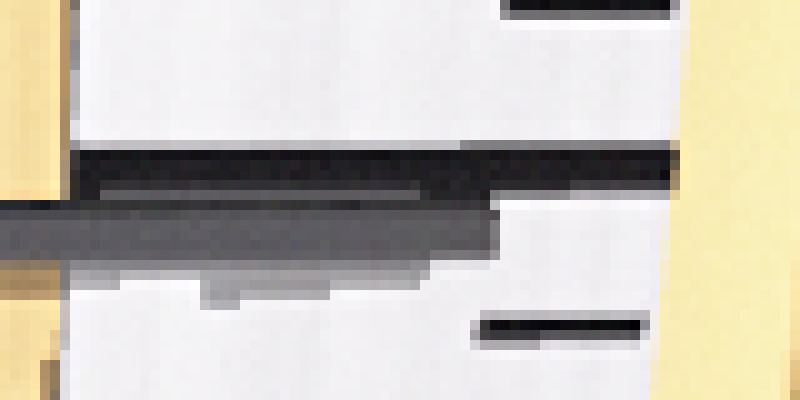

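View pics/f_scene.png

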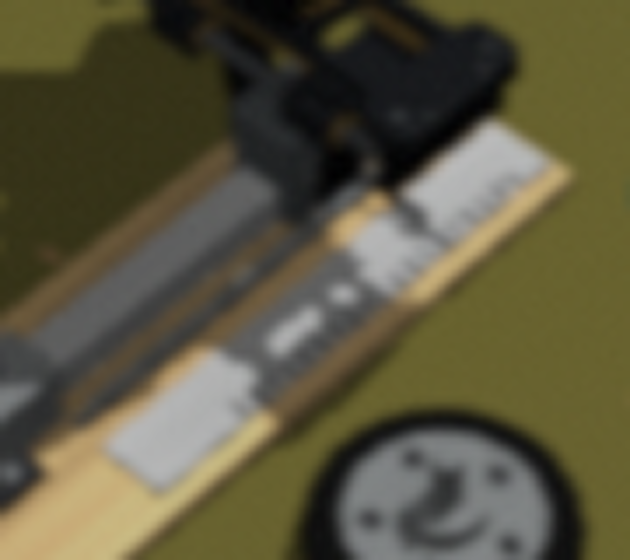

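View pics/f_top.png

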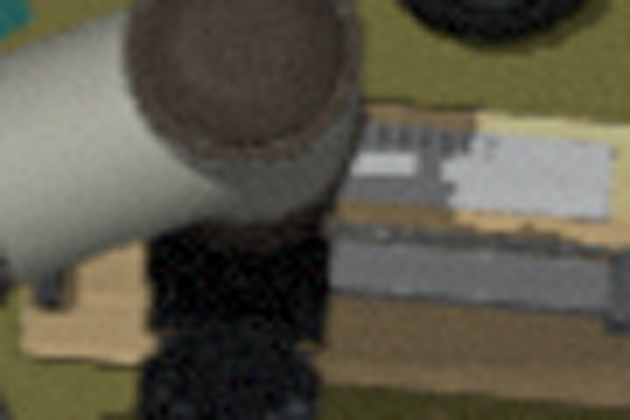

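```bash
python3 - <<'E'
import pickle
from h import *
s,c=pickle.load(open("w12.pkl","rb"));R,t=wristRt(c,s);g=-s["ee_rot"][:,0]
a=lambda x,y:(330+x/10-.5,190+y/10-.5)
# mark centre at col 580
m=onz(c,a(580,170),.014,R,t);gx=np.array([np.cos(np.radians(83.3)),np.sin(np.radians(83.3)),0])
for v in (205,210,233,260):
  for z in (.0215,.023,.0245):
    n=onz(c,a(400,v),z,R,t);print(v,z,round((m-n)@g*1e3,2),round((m-n)@gx*1e3,2))
# where would needle at correct point appear
E
```

```text
205 0.0215 0.17 0.13
205 0.023 -0.22 -0.27
205 0.0245 -0.62 -0.67
210 0.0215 0.47 0.43
210 0.023 0.07 0.03
210 0.0245 -0.33 -0.38
233 0.0215 1.85 1.81
233 0.023 1.44 1.39
233 0.0245 1.02 0.98
260 0.0215 3.47 3.43
260 0.023 3.04 3.0
260 0.0245 2.62 2.57
```

play_rows --deltas '[255,-0.6,0,0,0,255,-0.6,0,0,0,255,0,0,0,0,255,0,0,0,0,255,0,0,0,0,255,0,0,0,0,255,0,0,0,0,255,0,0,0,0,255,0,0,0,0,255,0,0,0,0]'

```text
time_s: 24.35
tcp_pos: [0.522, 0.0147, 0.0131]
ee_rot: [[-0.119, -0.002, 0.993], [-0.993, -0.001, -0.119], [0.001, -1.0, -0.002]]
wrist_force: [-4.1, -4.0, 6.8]
gripper_width: 0.48
```

```bash
python3 snap.py w13; python3 - <<'E'
import cv2;i=cv2.imread('pics/w13.png')
cv2.imwrite('pics/w13d.png',cv2.resize(i[190:230,330:410],None,fx=10,fy=10,interpolation=cv2.INTER_NEAREST))
E
```

```text
[0.52204074 0.01465198 0.01309194] [-4.08283832 -4.03120304  6.82567247] 0.47959241108632183 24.35
```

View pics/w13d.png

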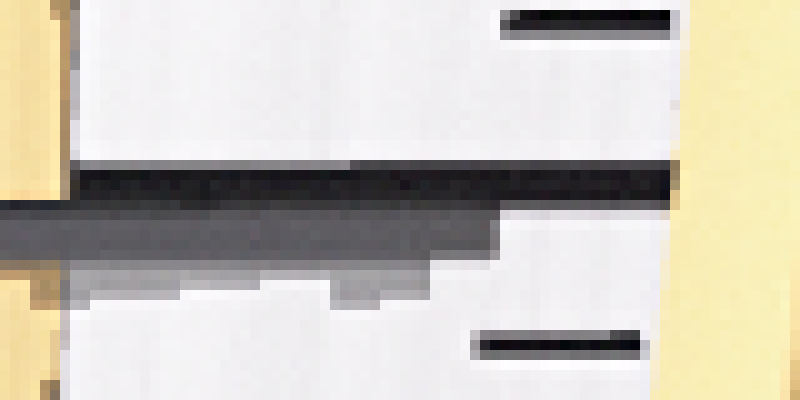

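```bash
python3 - <<'E'
from station import r
s=r.sense();print(s["tcp_pos"],s["joint_velocities"],s["gripper_width"]*87,s["time_s"])
print(r.finish_job())
s=r.sense();print(s["tcp_pos"],s["gripper_width"]*87,s["time_s"])
E
```

```text
[0.52202609 0.01465681 0.01308272] [ 0.11697456 -0.06308071 -0.03159818  0.02466202 -0.02532858 -0.07956434] 41.85841711872488 24.4
the job is handed in; nothing more can be done
None
the job is handed in; nothing more can be done
```

I switched on the readout, freed the length stop and drew its arm out to the long mark. It was still held there, with the lock button squeezed in, when I handed in at 24.4 s. No verdict came back.

- **Readout button:** I pressed it until it bottomed out. The force rose about 0.6 N/mm, as the spring should, and then jumped to about 12 N. I then lifted clear by about 135 mm, so nothing touched the button; I took no picture of it back up.
- **Lock button:** Gripped over the sliding head, the fingers read 41.8 mm across, against 42 mm for fully squeezed. That held through the whole pull.
- **Pointer:** The last wrist picture puts it about 0.4 mm short of the mark, and an earlier estimate agreed within about 0.5 mm. An estimate from the head's outline differed by about 2 mm and I gave it less weight. The arm was still, with about 4 N of spring pull held.
- **Disagreements:**
  - The fingertips met the readout button about 26 mm higher than the stated tool point implies, so I set the grasp height from that contact.
  - While gripped, the wrist also carried an unexplained upward force of about 7 N, well within limits.
  - The top camera could not check the pointer because the robot blocked it.
- **Bystanders:** I saw no contact with any of them, but I did not re-measure their positions at the end.

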